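Draw the spacer tote from under the instrument shelf and tip it to gather the spacers

TASK

Draw the blue tote out from under the instrument shelf without bumping the shelf, lift it by its tab a good few centimetres clear of everything, and tip it until all four brass spacers have slid into its yellow corner. Finish while still holding it there, tilted and still, so that the spacers can be picked from that corner. Spill none and leave the grey tote, the meter and the jar where they are.

Things in the scene. Friction and masses are not known exactly. Their poses are not given: they have to be found in the camera images.
- shelf: Fixed white shelf board 220 x 418 x 15 mm on 3 panels, underside 80 mm, top 95 mm above the bench; on its rear part (75 mm+ behind the front edge) things to 172 mm high. Origin: on the bench under the middle of its front edge; +x runs in under it, away from the robot; z up. Panels 12 mm thick, from 20 mm behind the edge, at y = -203, 0, 203 mm leave two bays 191 mm wide, open in front.
- tote: Blue open-topped tote with the spacers, loose: 160 (x) by 120 (y) mm, walls 45 mm high, walls and floor 4 mm thick, slippery inside (friction about 0.2 to spacers); 135 to 235 g. Origin: centre of its underside; +x from tab to far end, z up. Its far half starts in either bay of the shelf, the tab in front of it. Its near right corner (-x, -y) is yellow.
- tote_tab (a point): Centre of the tote's grip tab: upright blue plate 10 mm thick (tote x), 50 mm wide (y), on the middle of the near end wall, 43 mm of it above the rim, top 88 mm above the underside. The point is 78 mm to -x of the tote's centre, 66 mm above its underside; axes as the tote's. At the start 70 mm or more in front of the shelf's edge.
- tote_mid (a point): Centre of the tote, half-way up its walls (22.5 mm above its underside); axes as the tote's.
- tote_corner (a point): The yellow corner of the tote: the inside corner on its floor, where both walls meet, 76 mm to tote -x and 56 mm to tote -y of its centre, 4 mm above its underside; axes as the tote's.
- tote_far_left (a point): Outer corner of the tote's far end (+x, +y), half-way up: 80 mm and 60 mm from the tote's centre.
- tote_far_right (a point): Outer corner of the tote's far end (+x, -y), half-way up: 80 mm and 60 mm from the tote's centre.
- spacer1_center (a point): Centre of a loose brass spacer, a short round cylinder 16 mm in diameter and 12 mm high, 20 g, standing on the tote's floor; z along its axis.
- spacer2_center (a point): Centre of a loose brass spacer, a short round cylinder 16 mm in diameter and 12 mm high, 20 g, standing on the tote's floor; z along its axis.
- spacer3_center (a point): Centre of a loose brass spacer, a short round cylinder 16 mm in diameter and 12 mm high, 20 g, standing on the tote's floor; z along its axis.
- spacer4_center (a point): Centre of a loose brass spacer, a short round cylinder 16 mm in diameter and 12 mm high, 20 g, standing on the tote's floor; z along its axis.
- grey_tote: An empty grey tote, same shape and size as the blue one, without a yellow corner, in the other bay: leave it alone. Origin: centre of its underside; axes as the blue tote's.
- meter: A green handheld meter lying on the bench, 150 x 75 x 35 mm (x, y, z); leave it alone. Origin: centre of its underside.
- jar: An amber jar with a black lid, 60 mm in diameter, 85 mm high, on the bench; leave it alone. Origin: centre of its underside.

How it is judged:
By the outcome, as a careful person would: the job done as asked, in the order asked, and still so for the second after the job is handed in, while the arm keeps its last pose, push and grip.
It also fails if it takes over 45 s, if anything falls off the work surface, if the arm or the gripper's body presses on something with over 40 N, if the wrist force passes 120 N, or if a joint passes its speed limit or range.

ROBOT

A 7-joint arm with a two-finger parallel gripper is mounted at the origin on the work surface. World frame = base frame: x ahead of the robot, y to its left, z up, the work surface at z = 0. Lengths are in mm, angles in rad, forces in N, time in s.
With the tool pointing down it reaches from about 425 to 1025 mm from the base axis. Payload 9.4 kg.
Tool frame: the origin (TCP) lies midway between the tips of the shut fingers; the grasp point (between the pads) lies 19 mm behind it; z points along the fingers, y is the direction in which the jaws open and shut (so a half turn about z gives the same grasp; the last joint's range is limited). The gripper opens to 93 mm and grips with 3 to 60 N. Pads are 15 mm wide; open, the fingers measure 128 mm over their backs; the gripper's body (75 mm by 188 mm) begins 65 mm behind the grasp point.
Start: joints at [-1.38, 0.599, -0.003, 1.599, 0.002, 0.943, -0.08], TCP at [191.849, 699.155, 179.418] pointing down, gripper open.
Joint ranges: [-2.57, 2.57], [-0.35, 1.97], [-1.29, 1.29], [0.11, 2.56], [-1.05, 4.19], [0.11, 1.86], [-2.63, 2.63]. Speed limits (rad/s): [2.22, 2.22, 3.01, 3.01, 3.14, 3.14, 3.14].

INTERFACE

Orientations are given as a unit quaternion [w, x, y, z].
In Python, from station import arm, grab_frame, ticket gives the robot as it stands.
- The arm moves only by the shell command python3 -m creep 'ROWS'. ROWS is JSON, a list that holds one entry, the list of rows, each a list of 7 numbers: the turn, a rotation vector about the tool's x, y, z in rad, then the shift along the tool's x, y, z in m, then the finger opening in m, from 0 to 0.093. A call has 1 to 5 rows; each row shifts and turns the pose as measured when the row begins, along the tool's axes as they then stand; what a row does not reach is not made up. A row lasts 1/8 s, in which the tool goes at most 62.5 mm and 10.7 degrees, less where a joint would pass 70% of its speed; a pose out of reach is approached as far as the arm can. A call with a gripper value outside its range is refused whole. The fingers move at their own pace and stop on an object; the grip force is fixed at half the most. Time passes only in rows, so rows that do not move let the fingers close. It gives the time, the measured TCP pose, the force and the opening at its end, in the units of the state.
- arm.observe(): the state, without advancing time (a new reading comes with each control period).
- grab_frame(name): name is "scene" or "top"; returns a dict with "color" (480x640x3 uint8, blue, green, red), "camera_matrix" (3x3 intrinsics, pixels), "k1" (the pictures are not rectified: a ray, as slopes to the right and down, at radius r is drawn at 1 + k1 r^2 times it, then the intrinsics apply), "rvec" (rotation vector, rad) and "tvec" (3), from world to camera coordinates, as OpenCV has them. Camera axes: x right, y down, z forward; pixel columns grow to the right and rows downward; lengths in mm; the calibration is good to about 2 mm. A picture is of the moment at which its call begins. There is no depth.
- ticket.hand_in(): hands the job in, once; it reports no verdict.
The state is a dict: "clock": time; "joint_pos": joint angles; "qd": joint speeds; "effort": joint torques, N m; "tool_pos": TCP position; "ee_rot": TCP orientation; "ft_force": force on the tool from outside, world axes, zero at the start; "ft_torque": the same for the moment, N m; "grip_width": finger opening in mm.
Only numpy, scipy, OpenCV 4.12 (cv2) and the standard library are available. Lean on these libraries where they do the work, as an engineer would, in place of code of your own. Each camera call takes 0.05 s, during which the arm holds its last target.

## Working session

There is one attempt and no reset: what is moved stays moved. The work goes in short steps, Python scripts to look and compute and a shell command to move; the robot and the scene stay as the last step left them, time stands still between calls to the robot, and variables do not carry over. Pictures are saved under pics/ and viewed, and the job is handed in when it is done.

```bash
mkdir -p pics; ls; python3 - <<'E'
from station import arm, grab_frame
import cv2
for n in("scene","top"):
    f=grab_frame(n); cv2.imwrite(f"pics/{n}0.png",f["color"]); print(n,{k:(v.tolist() if hasattr(v,'tolist') else v) for k,v in f.items() if k!="color"})
s=arm.observe(); print(s)
E
```

```text
pics
scene {'camera_matrix': [[504.0954581561971, 0.0, 319.0702974407929], [0.0, 504.0954581561971, 239.11848596604082], [0.0, 0.0, 1.0]], 'k1': -0.14458736992696258, 'rvec': [2.5453663442402052, 0.288878442464156, -0.06935881477188116], 'tvec': [-510.8137519663856, -65.48618923056513, 1432.4346004524618]}
top {'camera_matrix': [[480.97954588946544, 0.0, 320.2734643335927], [0.0, 480.97954588946544, 245.29665062329292], [0.0, 0.0, 1.0]], 'k1': -0.08057642019421776, 'rvec': [2.2141921661692177, -2.1647003397887232, 0.09990986264490966], 'tvec': [-26.279082905766018, 501.6235639580413, 1419.455810522284]}
{'clock': 0.1, 'joint_pos': array([-1.37967331,  0.60007292, -0.00253524,  1.5999952 ,  0.00182074,
        0.94287317, -0.07981694]), 'qd': array([-0.00196155, -0.00210925,  0.0013471 , -0.00233329,  0.00016413,
        0.00085551,  0.00050461]), 'effort': array([ 5.00963128e-03, -7.66553020e+01,  1.50223799e+00, -2.52941680e+01,
       -5.23198082e-02,  1.35325050e-02,  8.59585725e-05]), 'tool_pos': array([191.76625303, 698.7113731 , 178.64591691]), 'ee_rot': array([-1.62452330e-05,  1.33488347e-01,  9.91050154e-01, -6.73298528e-04]), 'ft_force': array([ 0.41191083, -0.02774131,  0.15489274]), 'ft_torque': array([ 0.00218056, -0.03951473, -0.02634777]), 'grip_width': 92.86504593910182}
```

View pics/scene0.png

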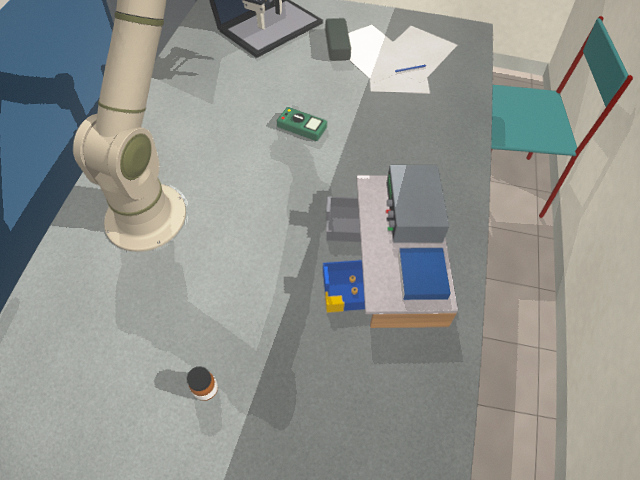

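View pics/top0.png

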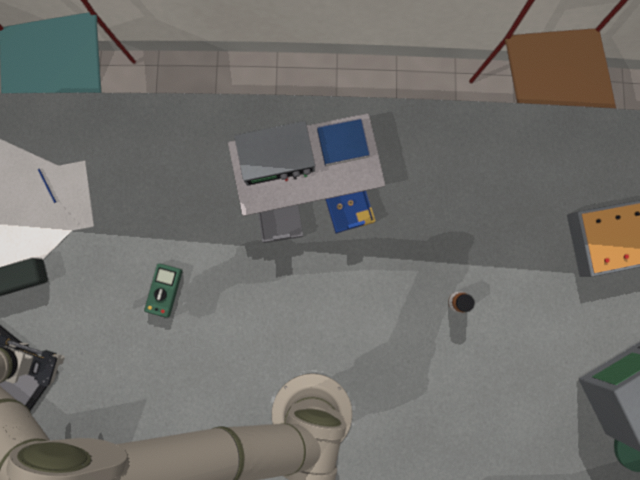

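The blue tote is in the right-hand bay: top (350,212), scene (345,285). The grey tote is in the left bay, with the meter to the left and the jar to the right. I'll enlarge to get exact pixels.

```bash
python3 - <<'E'
import cv2
a=cv2.imread("pics/top0.png")[100:250,220:400]; cv2.imwrite("pics/top0z.png",cv2.resize(a,None,fx=4,fy=4,interpolation=cv2.INTER_CUBIC))
a=cv2.imread("pics/scene0.png")[160:340,280:480]; cv2.imwrite("pics/scene0z.png",cv2.resize(a,None,fx=3.33333,fy=3.33333,interpolation=cv2.INTER_CUBIC))
E
```

```text
(no output)
```

View pics/top0z.png

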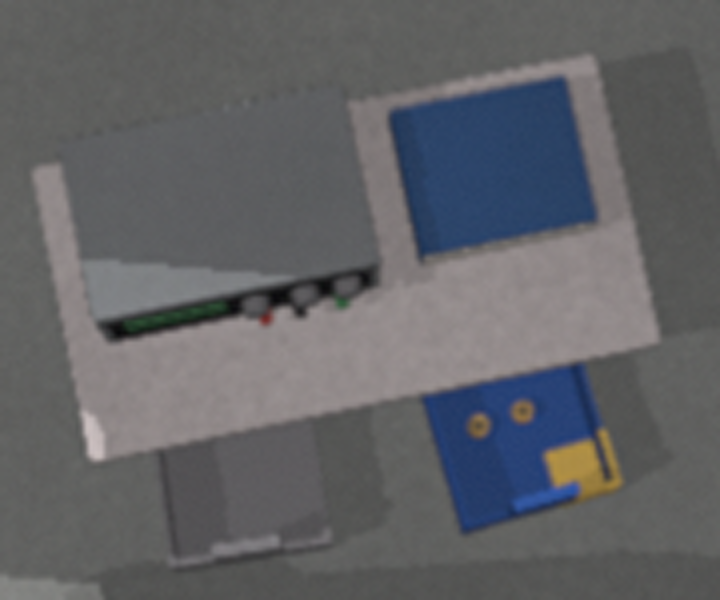

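View pics/scene0z.png

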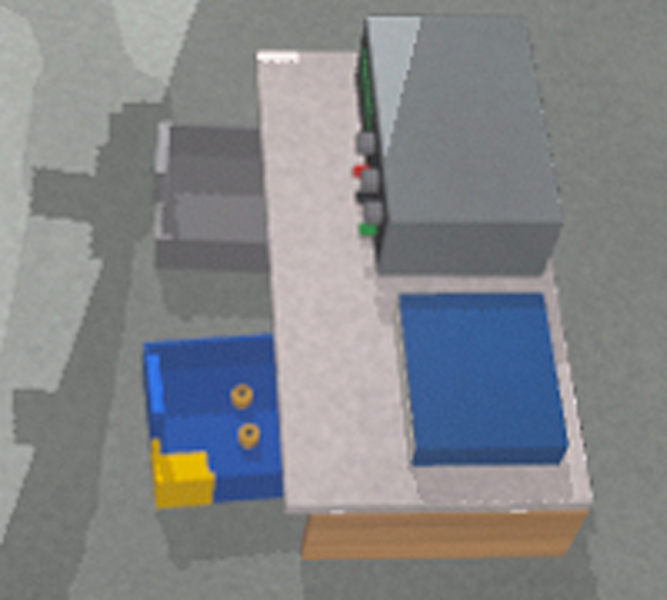

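```bash
cat > h.py <<'E'
import numpy as np, cv2
from scipy.spatial.transform import Rotation as R
from scipy.optimize import least_squares
from station import arm, grab_frame
def cam(f):
    return np.array(f["camera_matrix"]),np.array([f["k1"],0,0,0.]),np.array(f["rvec"]).reshape(3,1),np.array(f["tvec"]).reshape(3,1)
def proj(c,P):
    return cv2.projectPoints(np.asarray(P,float).reshape(-1,1,3),c[2],c[3],c[0],c[1])[0].reshape(-1,2)
def back(c,px,z):
    u=cv2.undistortPoints(np.asarray(px,float).reshape(-1,1,2),c[0],c[1]).reshape(-1,2)
    Rm=cv2.Rodrigues(c[2])[0]; o=(-Rm.T@c[3]).ravel()
    d=np.c_[u,np.ones(len(u))]@Rm
    return o+d*((z-o[2])/d[:,2])[:,None]
def T(x,y,yaw,P): 
    c,s=np.cos(yaw),np.sin(yaw);P=np.asarray(P,float); return np.c_[x+c*P[:,0]-s*P[:,1],y+s*P[:,0]+c*P[:,1],P[:,2]]
E
python3 - <<'E'
from h import *
F={n:grab_frame(n) for n in("scene","top")};C={n:cam(f) for n,f in F.items()}
zt=lambda p:np.array(p)/4+[220,100]-.375
zs=lambda p:np.array(p)/3.33333+[280,160]-.35
def fit(obs,x0):
    r=lambda q:np.concatenate([(proj(C[n],T(*q,[P]))-px).ravel() for n,px,P in obs])
    s=least_squares(r,x0); print(s.x,np.round(s.fun,1)); return s.x
sh=fit([("top",zt((97,461)),(0,209,95)),("top",zt((658,340)),(0,-209,95)),("top",zt((593,57)),(220,-209,95)),("top",zt((34,170)),(220,209,95)),
 ("scene",zs((257,53)),(0,209,95)),("scene",zs((287,508)),(0,-209,95)),("scene",zs((590,498)),(220,-209,95))],[600,-50,0.2])
to=fit([("top",zt((463,531)),(-80,60,45)),("top",zt((621,488)),(-80,-60,45)),("top",zt((513,499)),(-78,25,88)),("top",zt((579,487)),(-78,-25,88)),
 ("scene",zs((145,343)),(-80,60,45))],[560,-90,0.2])
print("tab",T(*to,[(-78,0,66)])); 
d=T(*to,[(0,0,0)])-[sh[0],sh[1],0]; c,s=np.cos(sh[2]),np.sin(sh[2]); print("tote in shelf",c*d[0,0]+s*d[0,1],-s*d[0,0]+c*d[0,1],to[2]-sh[2])
print("meter,jar",back(C["top"],[(164,291)],35),back(C["top"],[(462,302)],85))
def box(x0,x1,y0,y1,z0,z1): return [(x,y,z) for x in(x0,x1) for y in(y0,y1) for z in(z0,z1)]
E_=[(i,j) for i in range(8) for j in range(i) if bin(i^j).count("1")==1]
for n,k,o in(("top",4,(220,100)),("scene",3.33333,(280,160))):
    im=F[n]["color"][o[1]:o[1]+(150 if n=="top" else 180),o[0]:o[0]+(180 if n=="top" else 200)]
    im=cv2.resize(im,None,fx=k,fy=k,interpolation=cv2.INTER_CUBIC)
    for q,b,col in((sh,box(0,220,-209,209,80,95),(255,0,255)),(to,box(-80,80,-60,60,0,45),(0,255,0)),(to,box(-83,-73,-25,25,45,88),(0,255,255))):
        p=(proj(C[n],T(*q,b))+.4-o)*k
        for i,j in E_: cv2.line(im,tuple(int(v) for v in p[i]),tuple(int(v) for v in p[j]),col,1)
    cv2.imwrite(f"pics/fit_{n}.png",im)
E
```

```text
[6.26817133e+02 7.29071830e+00 2.37551357e-01] [-1.7  0.1  0.8 -0.2 -0.1 -1.9 -1.  -0.8 -1.8 -0.4 -1.1  0.2  0.3  1.6]
[ 6.37324626e+02 -9.55244883e+01  2.56547649e-01] [-0.1 -1.8 -0.2 -0.4 -0.2  1.1  0.2  0.1 -0.9  0.1]
tab [[ 561.87742908 -115.31641961   66.        ]]
tote in shelf -13.982418197002799 -102.40051798551262 0.018996291974202745
meter,jar [[355.01124468 443.23175466  35.        ]] [[ 343.5599735 -423.6637219   85.       ]]
```

View pics/fit_top.png

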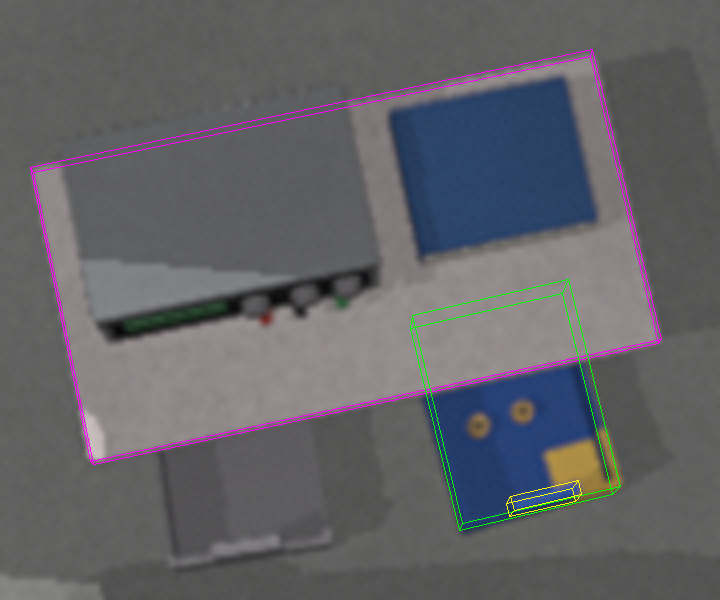

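View pics/fit_scene.png

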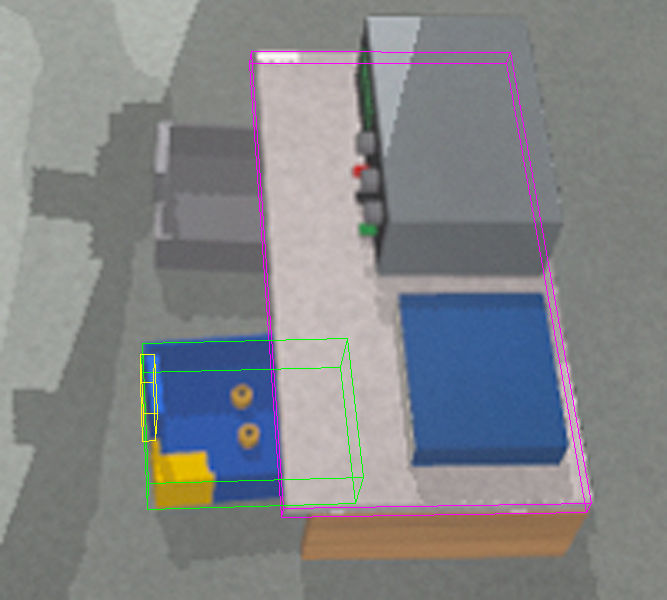

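```bash
cat > plan.py <<'E'
from h import *
def plan(pos,Rt,n):
    """rows (relative, tool axes) to target pos mm / Rotation, in n equal steps"""
    s=arm.observe(); p=s["tool_pos"]; r=R.from_quat(np.roll(s["ee_rot"],-1))
    d=(np.array(pos)-p)/n; w=(r.inv()*Rt).as_rotvec()/n
    print("clock %.2f"%s["clock"],"tcp",p.round(1),"err",(n*d).round(1),"rot err",(n*w).round(3),"F",s["ft_force"].round(1),"grip %.1f"%s["grip_width"])
    for i in range(min(n,5)):
        ri=r*R.from_rotvec(w*i); print(w.round(4).tolist(),(ri.inv().apply(d)/1000).round(4).tolist())
def down(yaw): # tool y along azimuth yaw, z down
    c,s=np.cos(yaw),np.sin(yaw); y=np.array([c,s,0]);z=np.array([0,0,-1.]);x=np.cross(y,z)
    return R.from_matrix(np.c_[x,y,z])
E
python3 - <<'E'
from plan import *
plan((330,350,240),down(0.9),10)
E
```

```text
clock 0.20 tcp [191.8 698.9 178.9] err [ 138.2 -348.9   61.1] rot err [-0.001  0.     0.403] F [-0.3  0.6 -0.6] grip 93.1
[-0.0001, 0.0, 0.0403] [-0.0226, -0.03, -0.0061]
[-0.0001, 0.0, 0.0403] [-0.0237, -0.0291, -0.0061]
[-0.0001, 0.0, 0.0403] [-0.0249, -0.0281, -0.0061]
[-0.0001, 0.0, 0.0403] [-0.026, -0.0271, -0.0061]
[-0.0001, 0.0, 0.0403] [-0.0271, -0.026, -0.0061]
```

```bash
python3 -m creep '[[[0,0,0.04,-0.023,-0.03,-0.01,0.06],[0,0,0.04,-0.024,-0.029,-0.01,0.06],[0,0,0.04,-0.025,-0.028,-0.01,0.06],[0,0,0.04,-0.026,-0.027,-0.01,0.06],[0,0,0.04,-0.027,-0.026,-0.01,0.06]]]'
python3 - <<'E'
from plan import *
plan((330,350,240),down(0.9),5)
E
```

```text
clock: 0.82
tool_pos: [261.0, 520.7, 227.7]
ee_rot: [-0.001, 0.233, 0.973, -0.002]
ft_force: [0.9, -0.1, 0.7]
grip_width: 60.3
clock 0.82 tcp [261.  520.7 227.7] err [  69.  -170.7   12.3] rot err [-0.004  0.     0.201] F [ 0.9 -0.1  0.7] grip 60.3
[-0.0008, 0.0, 0.0402] [-0.0278, -0.0242, -0.0024]
[-0.0008, 0.0, 0.0402] [-0.0287, -0.0231, -0.0024]
[-0.0008, 0.0, 0.0402] [-0.0296, -0.0219, -0.0024]
[-0.0008, 0.0, 0.0402] [-0.0305, -0.0207, -0.0024]
[-0.0008, 0.0, 0.0402] [-0.0313, -0.0194, -0.0024]
```

Tracking is good; larger steps next.

```bash
python3 -m creep '[[[0,0,0.04,-0.028,-0.024,-0.003,0.06],[0,0,0.04,-0.029,-0.023,-0.003,0.06],[0,0,0.04,-0.03,-0.022,-0.003,0.06],[0,0,0.04,-0.03,-0.021,-0.003,0.06],[0,0,0.04,-0.031,-0.02,-0.003,0.06]]]'
python3 - <<'E'
from plan import *
plan((562,-115.5,200),down(0.247),10)
E
```

```text
clock: 1.45
tool_pos: [331.3, 343.3, 244.3]
ee_rot: [-0.0, 0.332, 0.943, -0.001]
ft_force: [0.3, 0.1, 0.2]
grip_width: 59.6
clock 1.45 tcp [331.3 343.3 244.3] err [ 230.7 -458.8  -44.3] rot err [-0.002  0.001  0.647] F [0.3 0.1 0.2] grip 59.6
[-0.0002, 0.0001, 0.0647] [-0.0467, -0.0213, 0.0045]
[-0.0002, 0.0001, 0.0647] [-0.048, -0.0182, 0.0045]
[-0.0002, 0.0001, 0.0647] [-0.0491, -0.0151, 0.0045]
[-0.0002, 0.0001, 0.0647] [-0.0499, -0.0119, 0.0045]
[-0.0002, 0.0001, 0.0647] [-0.0506, -0.0086, 0.0045]
```

```bash
python3 -m creep '[[[0,0,0.065,-0.047,-0.021,0.003,0.06],[0,0,0.065,-0.048,-0.018,0.003,0.06],[0,0,0.065,-0.049,-0.015,0.003,0.06],[0,0,0.065,-0.05,-0.012,0.003,0.06],[0,0,0.065,-0.05,-0.009,0.003,0.06]]]'
python3 - <<'E'
from plan import *
plan((562,-115.5,180),down(0.247),6)
E
```

```text
clock: 2.08
tool_pos: [448.4, 108.0, 230.4]
ee_rot: [0.0, 0.483, 0.875, 0.001]
ft_force: [2.0, 1.5, -1.2]
grip_width: 60.1
clock 2.08 tcp [448.4 108.  230.4] err [ 113.6 -223.5  -50.4] rot err [ 0.002 -0.     0.315] F [ 2.   1.5 -1.2] grip 60.1
[0.0003, -0.0, 0.0524] [-0.0416, -0.0038, 0.0084]
[0.0003, -0.0, 0.0524] [-0.0417, -0.0016, 0.0084]
[0.0003, -0.0, 0.0524] [-0.0418, 0.0006, 0.0084]
[0.0003, -0.0, 0.0524] [-0.0417, 0.0027, 0.0084]
[0.0003, -0.0, 0.0524] [-0.0415, 0.0049, 0.0084]
```

```bash
python3 -m creep '[[[0,0,0.063,-0.049,-0.004,0.008,0.06],[0,0,0.063,-0.049,-0.001,0.008,0.06],[0,0,0.063,-0.049,0.001,0.008,0.06],[0,0,0.063,-0.049,0.004,0.008,0.06],[0,0,0.063,-0.045,0.006,0.008,0.06]]]'
python3 - <<'E'
from plan import *
f=grab_frame("top");g=grab_frame("scene")
plan((562,-115.5,100),down(0.247),2)
cv2.imwrite("pics/a.png",np.hstack([cv2.resize(f["color"][120:250,270:400],None,fx=3,fy=3),cv2.resize(g["color"][200:330,280:410],None,fx=3,fy=3)]))
E
```

```text
clock: 2.7
tool_pos: [559.0, -116.0, 190.0]
ee_rot: [0.001, 0.619, 0.786, 0.002]
ft_force: [-0.0, 0.6, 0.4]
grip_width: 59.8
clock 2.80 tcp [ 559.3 -119.6  189.6] err [  2.7   4.1 -89.6] rot err [ 0.004  0.002 -0.015] F [-0.6  0.   0. ] grip 60.1
[0.002, 0.0008, -0.0074] [0.0018, 0.0016, 0.0448]
[0.002, 0.0008, -0.0074] [0.0017, 0.0017, 0.0448]
```

View pics/a.png

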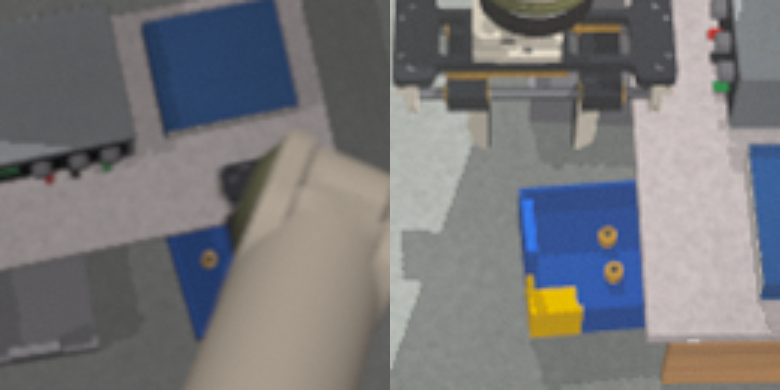

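The gripper is above the tote, with the tab at about (530,225) in the right half. It is aligned, so I descend and check before closing.

```bash
python3 -m creep '[[[0,0,-0.008,0.002,0.002,0.035,0.06],[0,0,-0.007,0.001,0.001,0.035,0.06],[0,0,0,0,0,0.02,0.06]]]'
python3 - <<'E'
from plan import *
plan((562,-115.5,48),down(0.247),3)
g=grab_frame("scene")
cv2.imwrite("pics/b.png",cv2.resize(g["color"][200:330,280:410],None,fx=5,fy=4.6))
E
```

```text
clock: 3.18
tool_pos: [563.0, -115.3, 98.7]
ee_rot: [0.003, 0.614, 0.789, 0.002]
ft_force: [0.1, 0.2, -0.0]
grip_width: 60.0
clock 3.17 tcp [ 563.  -115.3   98.7] err [ -1.   -0.2 -50.7] rot err [0.007 0.002 0.001] F [ 0.1  0.2 -0. ] grip 60.0
[0.0024, 0.0007, 0.0004] [0.0, -0.0005, 0.0169]
[0.0024, 0.0007, 0.0004] [0.0, -0.0004, 0.0169]
[0.0024, 0.0007, 0.0004] [0.0, -0.0004, 0.0169]
```

View pics/b.png

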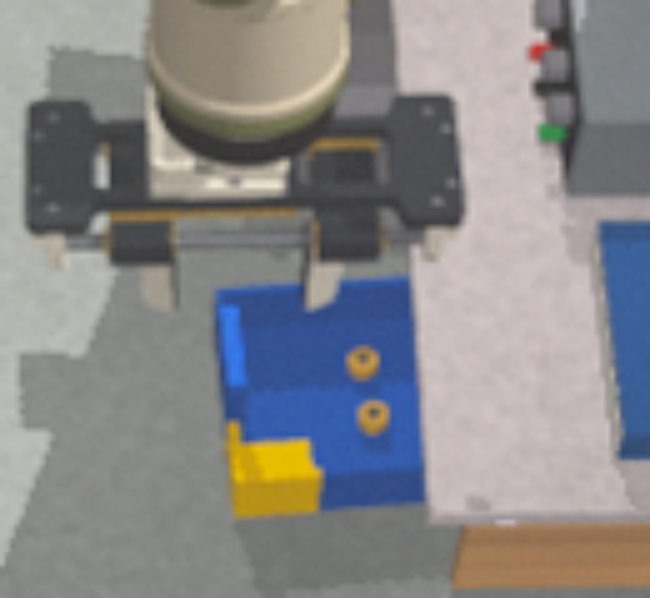

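The fingers at x≈165 and x≈315 straddle the tab at x≈230. I continue down to z≈48 and close.

```bash
python3 -m creep '[[[0,0,0,0,0,0.025,0.06],[0,0,0,0,0,0.015,0.06],[0,0,0,0,0,0.008,0.06]]]'
python3 -m creep '[[[0,0,0,0,0,0.002,0.06],[0,0,0,0,0,0,0.04],[0,0,0,0,0,0,0.03],[0,0,0,0,0,0,0.022]]]'
```

```text
clock: 3.6
tool_pos: [562.8, -113.4, 48.7]
ee_rot: [0.002, 0.613, 0.79, 0.002]
ft_force: [0.6, -0.2, 0.3]
grip_width: 59.9
clock: 4.1
tool_pos: [563.7, -113.4, 48.2]
ee_rot: [0.003, 0.613, 0.79, 0.003]
ft_force: [-0.5, 0.4, -0.3]
grip_width: 34.3
```

```bash
python3 -m creep '[[[0,0,0,0,0,0,0.016],[0,0,0,0,0,0,0.012],[0,0,0,0,0,0,0.006],[0,0,0,0,0,0,0],[0,0,0,0,0,0,0]]]'
python3 -m creep '[[[0,0,0,0,0,0,0],[0,0,0,0,0,0,0],[0,0,0,0,0,0,0]]]'
```

```text
clock: 4.72
tool_pos: [563.8, -113.8, 49.3]
ee_rot: [0.003, 0.613, 0.79, 0.003]
ft_force: [0.4, 0.5, 0.4]
grip_width: 1.1
clock: 5.1
tool_pos: [563.9, -113.8, 49.2]
ee_rot: [0.003, 0.613, 0.79, 0.003]
ft_force: [-0.4, -0.8, 2.6]
grip_width: 0.6
```

The opening reads 0.6 mm, so the fingers did not stop on the 10 mm tab. Looking.

```bash
python3 - <<'E'
from h import *
g=grab_frame("scene");f=grab_frame("top")
cv2.imwrite("pics/c.png",cv2.resize(g["color"][200:330,280:410],None,fx=5,fy=4.6))
cv2.imwrite("pics/c2.png",cv2.resize(f["color"][120:260,270:430],None,fx=4,fy=4))
E
```

```text
(no output)
```

View pics/c.png

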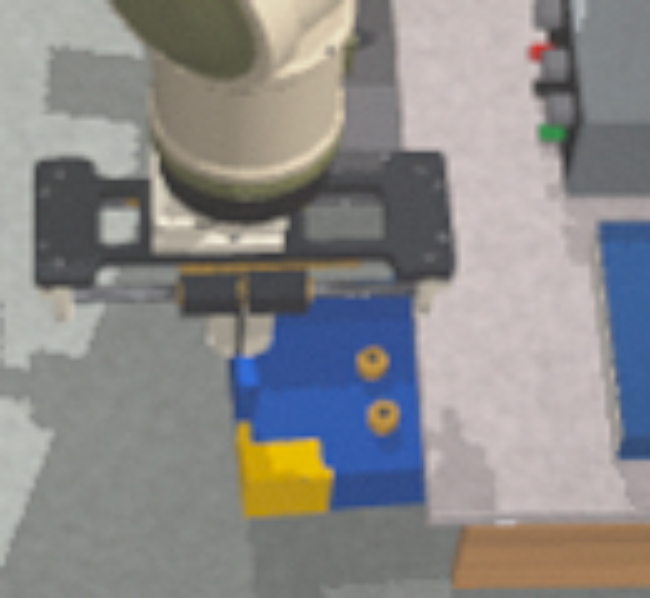

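View pics/c2.png

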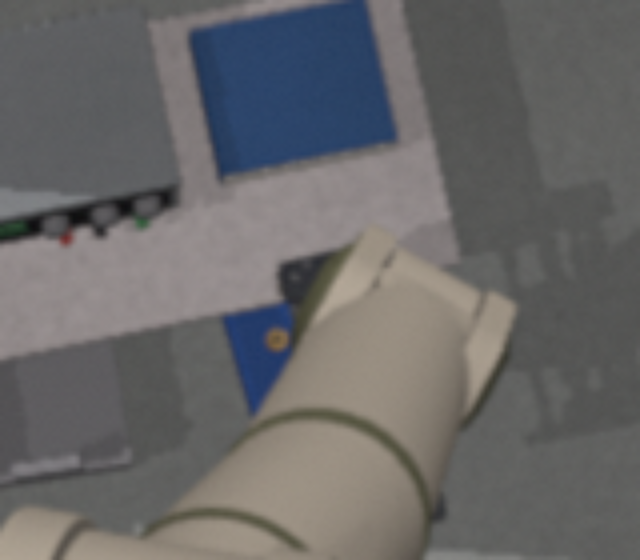

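```bash
python3 - <<'E'
from h import *
s=arm.observe(); p=s["tool_pos"]; r=R.from_quat(np.roll(s["ee_rot"],-1)); print(p,s["ft_force"],s["ft_torque"],s["grip_width"]); print(r.as_matrix().round(3))
g=grab_frame("scene");c=cam(g)
for d in(0,-19,-40,-65): 
    P=p+r.apply([0,0,d]); q=proj(c,[P])[0]; print(d,P.round(1),q.round(1),((q-[280,200])*[5,4.6]).round(0))
a=g["color"][220:320,290:390]; cv2.imwrite("pics/d.png",cv2.resize(a,None,fx=6,fy=6,interpolation=cv2.INTER_CUBIC))
E
```

```text
[ 563.90262345 -113.74864061   49.18504564] [-0.17220977  0.02498459  2.47671126] [-0.03389295  0.1780028  -0.02771328] 0.8060618194219633
[[-0.248  0.969  0.009]
 [ 0.969  0.248  0.001]
 [-0.002  0.009 -1.   ]]
0 [ 563.9 -113.7   49.2] [324.9 281.9] [225. 377.]
-19 [ 563.7 -113.8   68.2] [325.  278.2] [225. 360.]
-40 [ 563.5 -113.8   89.2] [325.1 274.1] [226. 341.]
-65 [ 563.3 -113.8  114.2] [325.3 269. ] [226. 317.]
```

View pics/d.png

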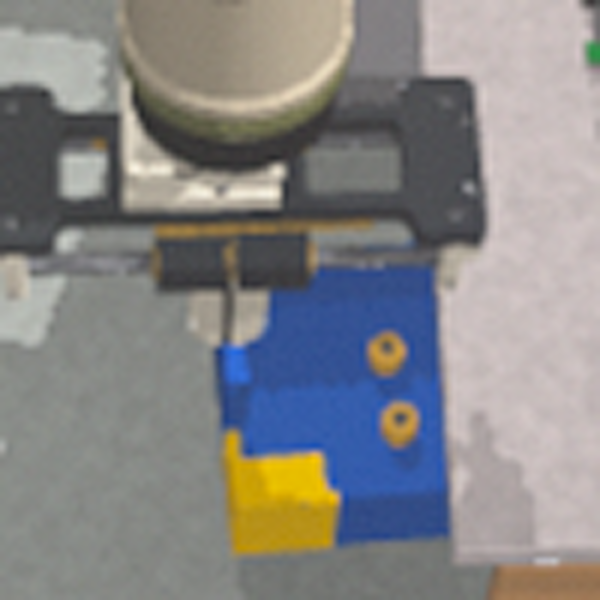

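```bash
python3 - <<'E'
from h import *
g=grab_frame("scene");c=cam(g);t=cam(grab_frame("top"))
print("base",proj(c,[(0,0,0)]),proj(t,[(0,0,0)]))
im0=cv2.imread("pics/top0.png")
print("tcp start in top",proj(t,[(191.8,698.7,178.6),(191.8,698.7,240)]))
a=g["color"][255:305,305:365]; a=cv2.resize(a,None,fx=12,fy=12,interpolation=cv2.INTER_CUBIC)
b=im0[340:480,0:140]; b=cv2.resize(b,None,fx=4,fy=4,interpolation=cv2.INTER_CUBIC)
cv2.imwrite("pics/e.png",a);cv2.imwrite("pics/e2.png",b)
b=im0[360:460,260:360]; b=cv2.resize(b,None,fx=4,fy=4); s=cv2.imread("pics/scene0.png")[150:270,80:210]; s=cv2.resize(s,(433,400)); cv2.imwrite("pics/e3.png",np.hstack([b,s]))
E
```

```text
base [[142.66678093 216.50360135]] [[311.45870515 413.55560134]]
tcp start in top [[ 51.8223141  350.28354201]
 [ 39.21856277 353.52905049]]
```

View pics/e.png

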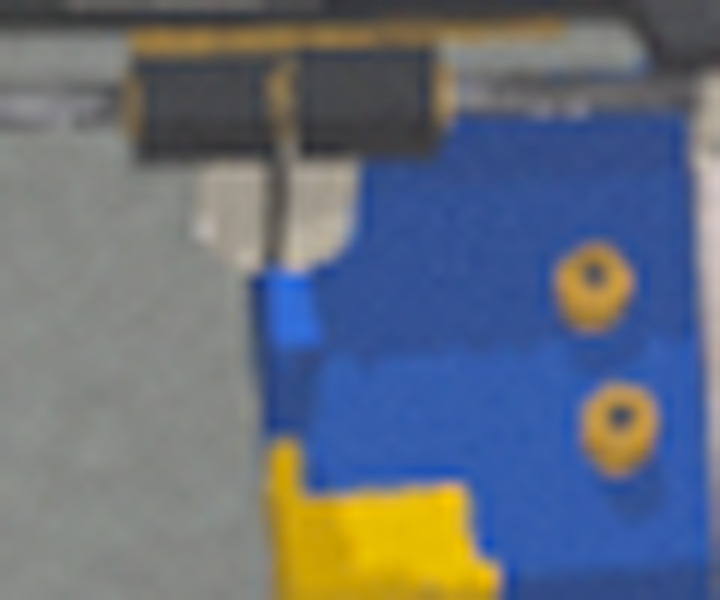

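View pics/e2.png

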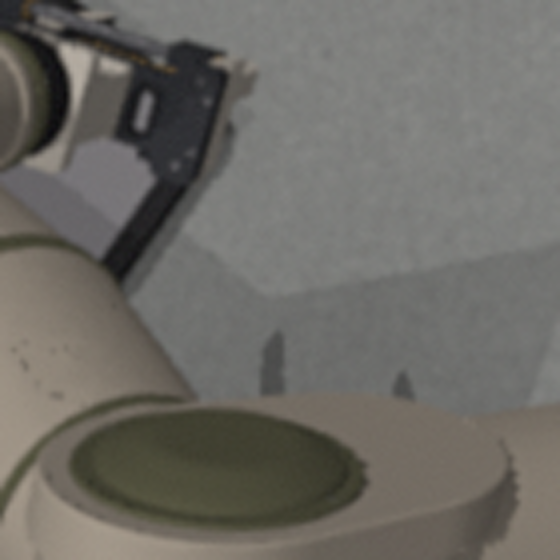

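View pics/e3.png

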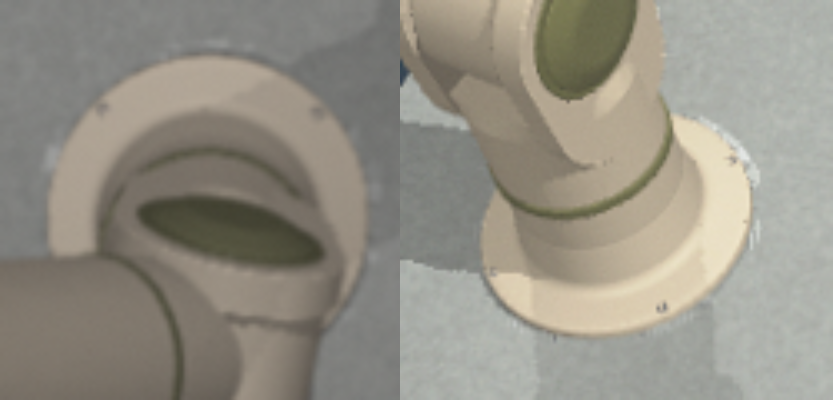

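```bash
python3 - <<'E'
from h import *
c=cam(grab_frame("scene"))
for P,yw,w in(((559.3,-119.6,189.6),.262,60),((563,-115.3,98.7),.245,60),((563.9,-113.8,49.2),.25,1)):
    for s in(-1,1):
        a=np.array([np.cos(yw),np.sin(yw),0])*s; b=np.array([np.sin(yw),-np.cos(yw),0])
        print(P,s,"in/out,near edge,far edge",proj(c,[np.array(P)+a*(w/2)+b*7.5,np.array(P)+a*(w/2)-b*7.5,np.array(P)+a*(w/2+17)+b*7.5]).round(1).tolist())
im=cv2.imread("pics/a.png"); cv2.imwrite("pics/a2.png",cv2.resize(im[40:220,400:700],None,fx=2.6,fy=2.6))
im=cv2.imread("pics/b.png"); cv2.imwrite("pics/b2.png",cv2.resize(im[180:440,100:450],None,fx=2.2,fy=2.2))
E
```

```text
(559.3, -119.6, 189.6) -1 in/out,near edge,far edge [[310.7, 257.4], [310.5, 251.8], [303.2, 257.7]]
(559.3, -119.6, 189.6) 1 in/out,near edge,far edge [[337.1, 256.7], [336.7, 251.1], [344.5, 256.5]]
(563, -115.3, 98.7) -1 in/out,near edge,far edge [[312.6, 275.5], [312.5, 270.2], [305.6, 275.6]]
(563, -115.3, 98.7) 1 in/out,near edge,far edge [[337.3, 275.2], [337.0, 269.8], [344.3, 275.1]]
(563.9, -113.8, 49.2) -1 in/out,near edge,far edge [[324.8, 284.6], [324.6, 279.3], [318.0, 284.7]]
(563.9, -113.8, 49.2) 1 in/out,near edge,far edge [[325.2, 284.5], [325.0, 279.3], [332.0, 284.4]]
```

View pics/a2.png

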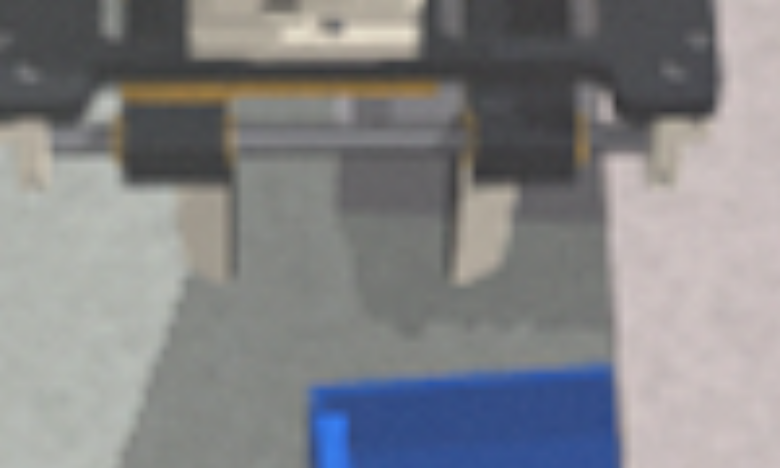

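View pics/b2.png

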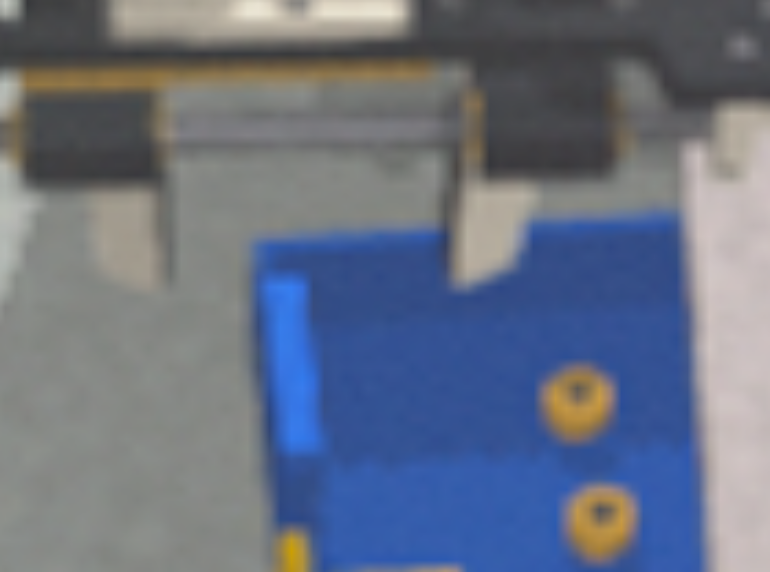

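The scene picture shows the shut fingertips at (328,277.5). The reported TCP projects to (325,284.5), and the same offset appears in both earlier pictures. So the true tips sit about 38 mm higher than reported, and the fingers shut on top of the tab. I'll back up a little, open, and check before going lower by sight and force.

```bash
python3 -m creep '[[[0,0,0,0,0,-0.012,0],[0,0,0,0,0.002,-0.008,0.06],[0,0,0,0,0.002,0,0.06],[0,0,0,0,0,0,0.06]]]'
python3 - <<'E'
from h import *
g=grab_frame("scene")
a=g["color"][235:305,300:400]; cv2.imwrite("pics/g.png",cv2.resize(a,None,fx=8,fy=8,interpolation=cv2.INTER_CUBIC))
E
```

```text
clock: 5.9
tool_pos: [568.5, -112.5, 71.1]
ee_rot: [0.004, 0.613, 0.79, 0.003]
ft_force: [0.2, -0.1, 0.7]
grip_width: 25.7
```

View pics/g.png

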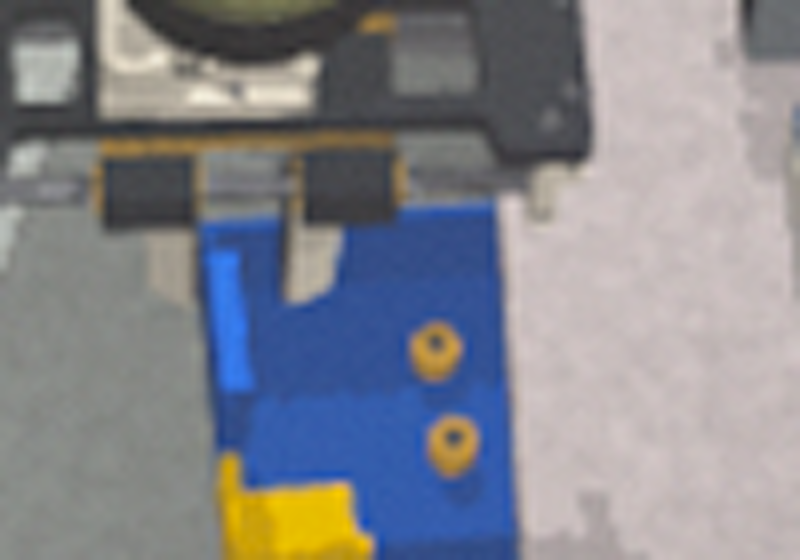

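Fingers at x≈197 and x≈285 straddle the tab, top (205–250, 250–390), with the tips still visibly above it. I shift −4 mm along tool y, open fully and descend.

```bash
python3 -m creep '[[[0,0,0,0,-0.004,0,0.06],[0,0,0,0,0,0,0.06],[0,0,0,0,0,0.015,0.06],[0,0,0,0,0,0.015,0.06],[0,0,0,0,0,0.01,0.06]]]'
python3 - <<'E'
from h import *
g=grab_frame("scene")
a=g["color"][235:305,300:400]; cv2.imwrite("pics/g2.png",cv2.resize(a,None,fx=8,fy=8,interpolation=cv2.INTER_CUBIC))
E
```

```text
clock: 6.58
tool_pos: [564.1, -113.5, 27.8]
ee_rot: [0.004, 0.613, 0.79, 0.003]
ft_force: [0.0, -0.0, 0.3]
grip_width: 59.9
```

View pics/g2.png

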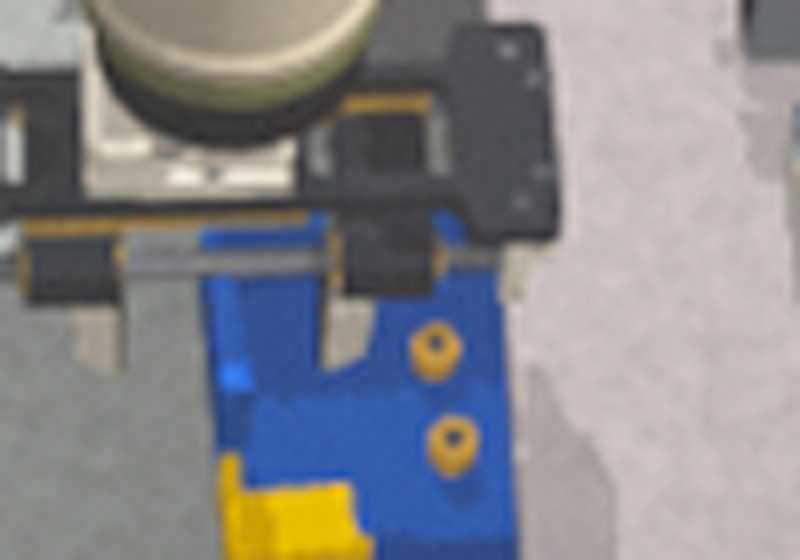

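The tips (y≈368) are now about 17 mm below the tab top. I go 18 mm lower and close.

```bash
python3 -m creep '[[[0,0,0,0,-0.002,0.01,0.06],[0,0,0,0,0,0.008,0.06],[0,0,0,0,0,0,0.03],[0,0,0,0,0,0,0.02],[0,0,0,0,0,0,0.012]]]'
python3 -m creep '[[[0,0,0,0,0,0,0.004],[0,0,0,0,0,0,0],[0,0,0,0,0,0,0],[0,0,0,0,0,0,0],[0,0,0,0,0,0,0]]]'
python3 - <<'E'
from h import *
g=grab_frame("scene")
a=g["color"][235:305,300:400]; cv2.imwrite("pics/g3.png",cv2.resize(a,None,fx=8,fy=8,interpolation=cv2.INTER_CUBIC))
E
```

```text
clock: 7.25
tool_pos: [561.6, -114.2, 7.3]
ee_rot: [0.003, 0.613, 0.79, 0.003]
ft_force: [-0.2, 0.2, -0.6]
grip_width: 34.8
clock: 7.88
tool_pos: [562.1, -114.1, 7.9]
ee_rot: [0.003, 0.613, 0.79, 0.003]
ft_force: [0.6, 0.4, -0.3]
grip_width: 10.3
```

View pics/g3.png

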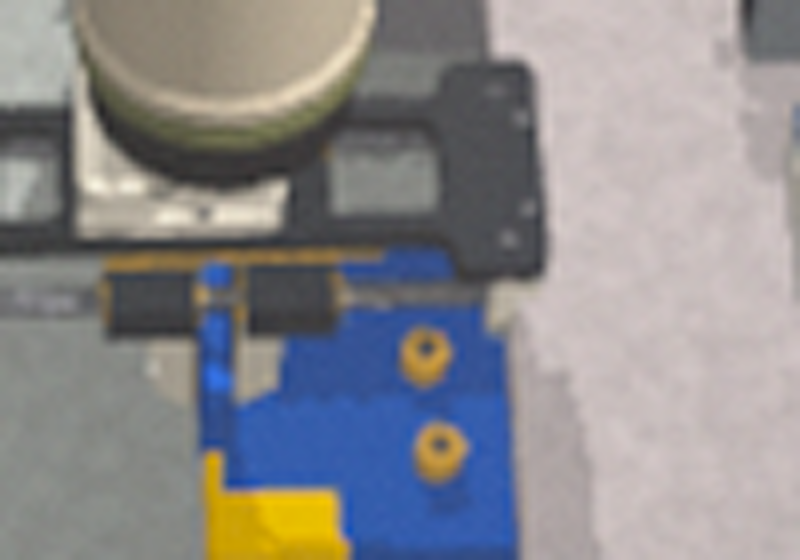

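Gripped (10.3 mm). I draw it out gently along tool −y.

```bash
python3 -m creep '[[[0,0,0,0,-0.006,-0.001,0],[0,0,0,0,-0.01,0,0],[0,0,0,0,-0.012,0,0],[0,0,0,0,-0.012,0,0],[0,0,0,0,-0.012,0,0]]]'
```

```text
clock: 8.55
tool_pos: [507.1, -127.8, 8.1]
ee_rot: [0.002, 0.613, 0.79, 0.002]
ft_force: [-0.3, -0.4, -1.5]
grip_width: 9.8
```

```bash
python3 -m creep '[[[0,0,0,0,-0.012,0,0],[0,0,0,0,-0.012,0,0],[0,0,0,0,-0.012,0,0],[0,0,0,0,-0.012,0,0],[0,0,0,0,-0.008,0,0]]]'
python3 - <<'E'
from h import *
g=grab_frame("scene")
a=g["color"][200:350,250:410]; cv2.imwrite("pics/k.png",cv2.resize(a,None,fx=4,fy=4,interpolation=cv2.INTER_CUBIC))
E
```

```text
clock: 9.18
tool_pos: [448.5, -143.0, 7.9]
ee_rot: [0.003, 0.613, 0.79, 0.002]
ft_force: [0.3, 0.3, -2.4]
grip_width: 10.0
```

View pics/k.png

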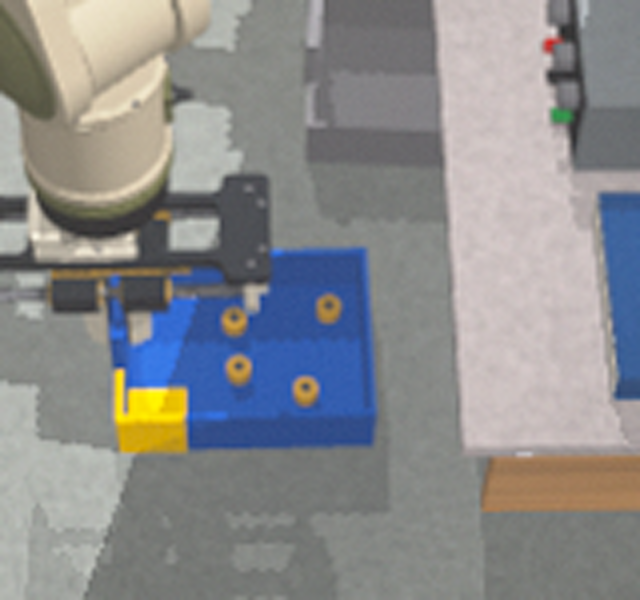

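All four spacers are in the tote, at (235,320), (328,307), (238,370) and (305,388), and it is about 60 mm clear of the shelf edge. I lift straight up, smoothly.

```bash
python3 -m creep '[[[0,0,0,0,0,-0.004,0],[0,0,0,0,0,-0.01,0],[0,0,0,0,0,-0.015,0],[0,0,0,0,0,-0.018,0],[0,0,0,0,0,-0.02,0]]]'
```

```text
clock: 9.85
tool_pos: [448.1, -142.9, 77.9]
ee_rot: [0.002, 0.613, 0.79, 0.002]
ft_force: [0.5, -1.1, -2.3]
grip_width: 9.9
```

```bash
python3 -m creep '[[[0,0,0,0,0,-0.02,0],[0,0,0,0,0,-0.02,0],[0,0,0,0,0,-0.02,0],[0,0,0,0,0,-0.02,0],[0,0,0,0,0,-0.01,0]]]'
python3 - <<'E'
from plan import *
g=grab_frame("scene")
a=g["color"][150:350,230:410]; cv2.imwrite("pics/l.png",cv2.resize(a,None,fx=3,fy=3,interpolation=cv2.INTER_CUBIC))
plan((480,-200,180),down(.25),5)
E
```

```text
clock: 10.48
tool_pos: [449.0, -141.7, 175.0]
ee_rot: [0.004, 0.612, 0.791, 0.004]
ft_force: [0.6, -0.4, -2.4]
grip_width: 9.7
clock 10.53 tcp [ 449.3 -141.9  175.7] err [ 30.7 -58.1   4.3] rot err [0.011 0.002 0.003] F [ 0.9 -0.4 -1.7] grip 10.0
[0.0022, 0.0003, 0.0006] [-0.0128, 0.003, -0.0008]
[0.0022, 0.0003, 0.0006] [-0.0128, 0.003, -0.0008]
[0.0022, 0.0003, 0.0006] [-0.0128, 0.003, -0.0008]
[0.0022, 0.0003, 0.0006] [-0.0128, 0.0031, -0.0008]
[0.0022, 0.0003, 0.0006] [-0.0128, 0.0031, -0.0008]
```

View pics/l.png

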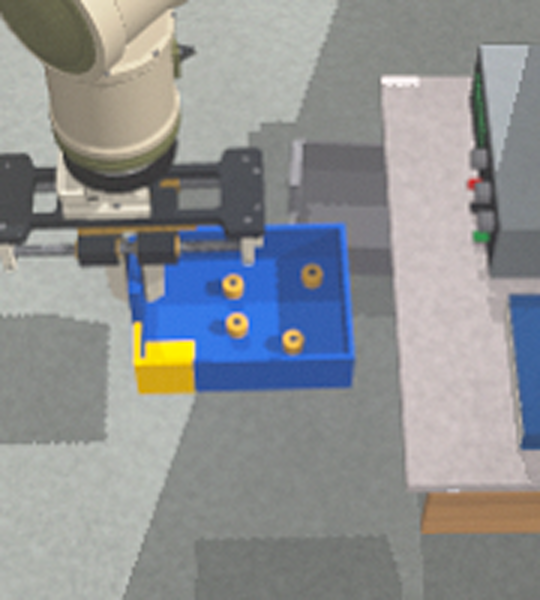

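Lifted about 168 mm, spacers unmoved. I move sideways, parallel to the shelf, and start tipping: near end down is −tool x, right side down is +tool y.

```bash
python3 -m creep '[[[-0.01,0.01,0,-0.008,0.002,-0.004,0],[-0.025,0.025,0,-0.012,0.003,-0.004,0],[-0.03,0.03,0,-0.012,0.003,-0.004,0],[-0.03,0.03,0,-0.012,0.003,-0.004,0],[-0.03,0.03,0,-0.012,0.003,-0.004,0]]]'
python3 - <<'E'
from plan import *
print(arm.observe()["joint_pos"].round(2), (down(.25).inv()*R.from_quat(np.roll(arm.observe()["ee_rot"],-1))).as_rotvec().round(3))
E
```

```text
clock: 11.15
tool_pos: [477.3, -194.9, 192.9]
ee_rot: [-0.009, 0.608, 0.789, 0.095]
ft_force: [0.2, 0.4, -3.3]
grip_width: 9.9
[ 0.16  0.34  0.34  2.1  -0.45  0.75  1.08] [-0.139  0.13  -0.008]
```

```bash
python3 -m creep '[[[-0.035,0.035,0,-0.004,0.001,-0.004,0],[-0.035,0.035,0,0,0,-0.004,0],[-0.035,0.035,0,0,0,-0.004,0],[-0.035,0.035,0,0,0,-0.004,0],[-0.035,0.035,0,0,0,-0.004,0]]]'
python3 - <<'E'
from plan import *
print(arm.observe()["joint_pos"].round(2), (down(.25).inv()*R.from_quat(np.roll(arm.observe()["ee_rot"],-1))).as_rotvec().round(3))
g=grab_frame("scene")
a=g["color"][150:350,230:410]; cv2.imwrite("pics/m.png",cv2.resize(a,None,fx=3,fy=3,interpolation=cv2.INTER_CUBIC))
E
```

```text
clock: 11.78
tool_pos: [476.3, -209.5, 209.4]
ee_rot: [-0.024, 0.597, 0.771, 0.22]
ft_force: [-0.2, -0.2, -3.2]
grip_width: 9.8
[ 0.44  0.38  0.24  2.08 -0.71  0.89  1.43] [-0.321  0.31  -0.004]
```

View pics/m.png

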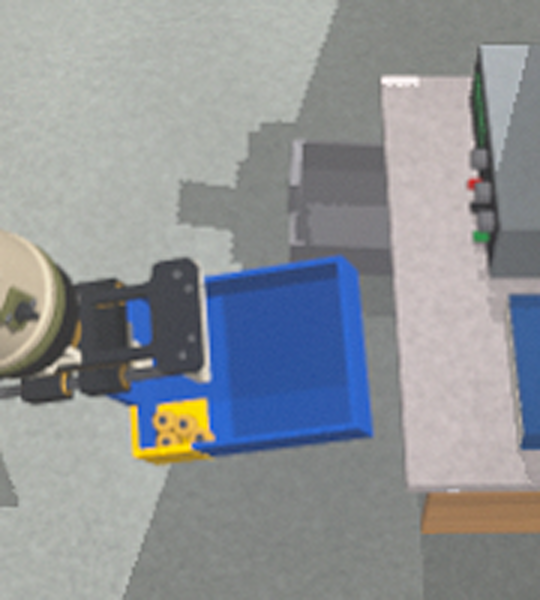

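All four spacers have gathered in the yellow corner at about (182,425). I tilt a little more so they settle, then hold.

```bash
python3 -m creep '[[[-0.03,0.03,0,0,0,-0.003,0],[-0.03,0.03,0,0,0,-0.003,0],[-0.03,0.03,0,0,0,-0.003,0],[-0.01,0.01,0,0,0,0,0],[0,0,0,0,0,0,0]]]'
python3 -m creep '[[[0,0,0,0,0,0,0],[0,0,0,0,0,0,0],[0,0,0,0,0,0,0],[0,0,0,0,0,0,0],[0,0,0,0,0,0,0]]]'
python3 - <<'E'
from plan import *
s=arm.observe();r=R.from_quat(np.roll(s["ee_rot"],-1));print(s["joint_pos"].round(2),s["qd"].round(3), (down(.25).inv()*r).as_rotvec().round(3))
g=grab_frame("scene");t=grab_frame("top")
# tote corner heights: grip tool frame -> tote: tool x=tote y, y=tote x, z=-tote z; true tip ~ reported+38..44 z
for c in((-80,-60,0),(-80,60,0),(80,-60,0),(80,60,0)):
    v=np.array([c[1],c[0]+78,-(c[2]-50)]); print(c,(s["tool_pos"]+[0,0,38]+r.apply(v)).round())
a=g["color"][200:340,230:410]; cv2.imwrite("pics/n.png",cv2.resize(a,None,fx=4,fy=4,interpolation=cv2.INTER_CUBIC)); cv2.imwrite("pics/n2.png",t["color"])
E
```

```text
clock: 12.45
tool_pos: [472.7, -218.8, 214.6]
ee_rot: [-0.032, 0.588, 0.755, 0.288]
ft_force: [0.0, 0.7, -2.3]
grip_width: 10.4
clock: 13.08
tool_pos: [473.4, -217.7, 214.8]
ee_rot: [-0.032, 0.587, 0.756, 0.288]
ft_force: [0.1, 0.2, -2.3]
grip_width: 10.1
[ 0.58  0.42  0.2   2.07 -0.81  0.99  1.59] [-0.001 -0.001 -0.001  0.001  0.002 -0.002  0.   ] [-0.422  0.409 -0.   ]
(-80, -60, 0) [ 505. -247.  187.]
(-80, 60, 0) [ 468. -142.  234.]
(80, -60, 0) [ 650. -223.  251.]
(80, 60, 0) [ 612. -119.  297.]
```

View pics/n.png

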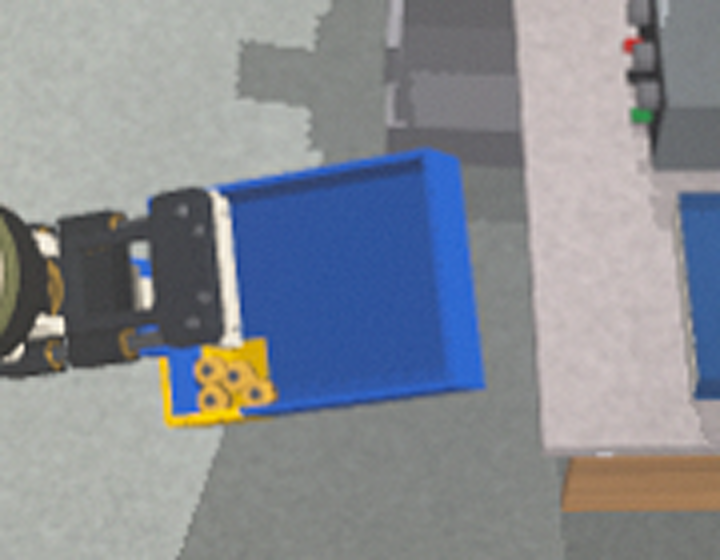

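View pics/n2.png

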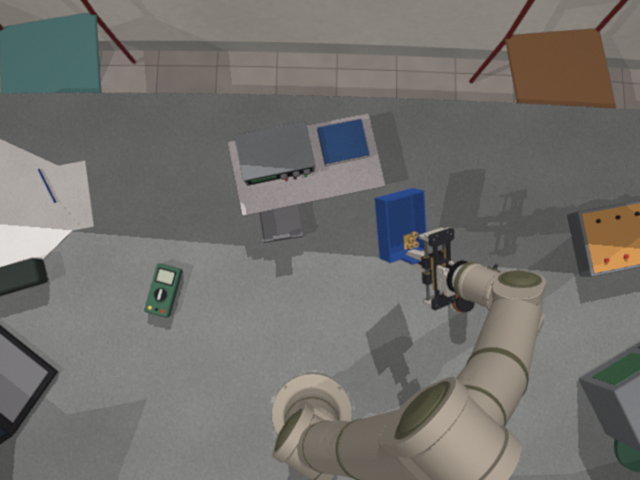

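All four spacers sit on the yellow patch at (207,370), (212,400), (235,377) and (257,392). By the picture scale the farthest is about 33 mm from the corner. The arm is still, the grip holds at 10.1 mm, and the meter and grey tote haven't moved. Handing in.

```bash
python3 -c "
from station import ticket
print(ticket.hand_in())"
```

```text
the job is handed in; nothing more can be done
None
```

I drew the blue tote straight out from the right-hand bay, lifted it by its tab and tipped it about 34° towards the yellow corner. I handed the job in at about 13 s, still holding it there, tilted and still.

**Last checks**
- The last pictures show all four spacers on the yellow patch, the farthest roughly 33 mm from the corner by picture scale.
- The tote's lowest corner works out at about 185 mm above the bench.
- The grip opening is 10.1 mm on the 10 mm tab, and joint speeds are about zero.
- The wrist readings I took stayed within about 3 N, with no sign of contact with the shelf.
- The grey tote and meter look unmoved. The jar is mostly hidden behind the gripper in the last top view, so I could not confirm it by sight. The gripper passed well above it.

**What disagreed**
- **First grasp:** it missed. The pictures put the real fingertips about 40 mm higher than the reported TCP, so the fingers shut on top of the tab and moved the tote about 5 mm further in. I opened, went lower by sight, and the second grasp held.
- **Cause:** I did not find the reason for the offset. The heights given here allow for it and are approximate.

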